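# Turn the printing block over in the slide-jaw holder

### The job

The wooden printing block is standing on end in the slide-jaw holder with its carved elephant face turned sideways, towards the sliding jaw. Turn it so that it lies flat on the holder's bed, carved face up, lengthwise between the jaws, and push the sliding jaw up firmly so that the block stays clamped by its two short ends when you let go. Leave the other things on the sideboard where they are.

Things in the scene. Friction and masses are not known exactly. Their poses are not given: they have to be found in the camera images.
- vise: Slide-jaw carving holder, fixed. Plywood board 280 x 130 x 12 mm with an aluminium rail 50 mm wide; its flat top (the bed) is 42 mm above the sideboard. Origin on the underside, on the rail's centre line; z up; x along the rail, from the fixed towards the sliding jaw (opening direction); y across. The board spans x = -110 to 170 mm, the rail -90 to 160 mm.
- fixed_jaw: Fixed steel jaw, 28 mm thick (along x), 54 mm wide, 22 mm high above the bed. Origin at bed height in the middle of its gripping face, 60 mm on the -x side of the holder's origin; the body of the jaw lies on the -x side of that face. Axes as the holder.
- slide: Sliding steel jaw, 25 mm thick, 54 mm wide, 22 mm high above the bed, with a carriage 14 mm high behind it to 90 mm from the face. Origin at bed height in the middle of its gripping face, which looks to -x. Axes as the holder. It slides along the holder's x, face-to-face gap 40 to 125 mm (origin at holder x = -20 to +65 mm), runs stiffly (about 8 N) and stays where it is left.
- slide_handle (a point): Wooden grip post upright on the carriage, 22 mm along x, 24 mm along y, from 14 to 62 mm above the bed, 72 mm behind the gripping face of the sliding jaw. This point is on its axis, 45 mm above the bed (87 mm above the sideboard).
- block: Wooden printing block, 46 x 62 x 100 mm along its x, y, z, about 0.22 kg. Origin at the centre of one short end (46 x 62 mm); z runs to the other. +x is the carved face (62 x 100 mm): 6 mm wide rim and elephant, both raised 5 mm; the other large face is plain. It starts standing on its origin end on the bed, z up, +x towards the sliding jaw. Its 62 mm width overhangs both jaws.
- block_carved (a point): Centre of the carved face of the block (level with the top of the rim), at (23, 0, 50) mm in the block's frame. Axes as the block; x points out of the carved face.
- tiffin: Bystander: three-tier stainless steel tiffin carrier with top handle, 121 mm wide, 219 mm high. Origin under its centre.
- teapot: Bystander: white ceramic teapot, 126 mm high, about 215 mm from handle to spout (along x). Origin under its centre.
- dispenser: Bystander: empty glass sugar dispenser with steel flip-lever spout, 76 mm across, 163 mm high. Origin under its centre.
- elephant: Bystander: dark wooden elephant carving, 135 mm long (x), 55 mm wide, 98 mm high. Origin under its centre.
- magnifier: Bystander: black plastic magnifier lying flat, lens ring 86 mm across, handle to -x reaching 131 mm from the origin, 12 mm high. Origin under the lens centre.
- mallet: Bystander: wooden mallet lying flat, head 50 x 80 x 50 mm, handle 22 mm thick reaching 140 mm to -x. Origin near the head, on the underside.
- cup: Bystander: white ceramic mug, 80 mm across, 65 mm high. Origin under its centre.
Things that resemble listed ones, but are neither listed nor needed, are in the scene too. What is shaped like the block but orange or purple is not meant.

How it is judged:
By the outcome, as a careful person would: the job done as asked, in the order asked, and still so for the second after the job is handed in, with the robot touching nothing.
It also fails if it takes over 51 s, if anything falls off the work surface, if the arm or the gripper's body presses on something with over 40 N, if the wrist force passes 120 N, or if a joint passes its speed limit or range.

### The arm

A 6-joint arm with a two-finger parallel gripper is mounted at the origin on the work surface. World frame = base frame: x ahead of the robot, y to its left, z up, the work surface at z = 0. Lengths are in mm, angles in rad, forces in N, time in s.
With the tool pointing down it reaches from about 350 to 975 mm from the base axis. Payload 7.1 kg.
Tool frame: the origin (TCP) lies at the very end of the fingers, on their centre line; the grasp point (between the pads) lies 19 mm behind it (ctrl.pinch_z is the distance from the TCP to the grasp point, in mm); z points along the fingers, y is the direction in which the jaws open and shut (so a half turn about z gives the same grasp; the last joint's range is limited). The gripper opens to 88 mm and grips with 3 to 60 N. Pads are 20 mm wide; open, the fingers measure 115 mm over their backs; the gripper's body (75 mm by 178 mm) begins 61 mm behind the grasp point.
Start: joints at [1.083, 0.423, 1.63, -0, 1.089, -0.019], TCP at [282.352, 557.568, 222.675] pointing down, gripper open.
Joint ranges: [-3, 3], [-0.9, 2.11], [0.09, 2.58], [-1.31, 4.45], [0.11, 2.69], [-2.54, 2.54]. Speed limits (rad/s): [2.39, 2.39, 3.01, 3.14, 3.14, 3.14].

### API

Orientations are given as a rotation vector (axis times angle).
In Python, from workcell import ctrl gives the robot as it stands.
- The arm moves only by the shell command python3 -m inch 'ROWS' [OPENING]. ROWS is JSON, a list of rows, each an object with "xyz": the shift along the tool's x, y, z in cm, a list of three; "spin": the turn about the tool's z in degrees. A call has 1 to 20 rows; each row is the pose to reach, as a shift and turn from the pose measured when the call began, along the tool's axes at that moment; what a row does not reach only later rows make up. A row lasts 1/10 s, in which the tool goes at most 50 mm and 8.59 degrees, less where a joint would pass 70% of its speed; a pose out of reach is approached as far as the arm can. A call with a gripper value outside its range is refused whole. OPENING is the closure, from 0 (fully open) to 1 (shut), set as the call begins (- or left out, the last holds). The fingers move at their own pace and stop on an object; the grip force is fixed at half the most. Time passes only in rows, so rows that repeat a pose let the fingers close. It gives the time, the measured TCP pose, the force and the opening at its end, in the units of the state.
- ctrl.get_obs(): the state, without advancing time (a new reading comes with each control period).
- ctrl.get_image(name): name is "side" or "top" or "wrist"; returns the picture (384x512x3 uint8, red, green, blue); there is no depth.
- ctrl.camera_info(name): a dict with "camera_matrix" (3x3 intrinsics, pixels), "k1" (the pictures are not rectified: a ray, as slopes to the right and down, at radius r is drawn at 1 + k1 r^2 times it, then the intrinsics apply), "R" (3x3) and "t" (3): a world point X has camera coordinates R X + t; the wrist camera has in their place "hand_eye" (4x4, takes a point from camera to tool coordinates, whose origin is the TCP and whose axes are the flange's). Camera axes: x right, y down, z forward; pixel columns grow to the right and rows downward; lengths in mm; the calibration is good to about 2 mm. A picture is of the moment at which its call begins: read the wrist's pose just before it. camera_info takes no time and is no camera call.
- ctrl.close_job(): hands the job in, once; it reports no verdict.
The state is a dict: "t": time; "qpos": joint angles; "qvel": joint speeds; "joint_torque": joint torques, N m; "ee_pos": TCP position; "orientation": TCP orientation; "ft_force": force on the tool from outside, world axes, zero at the start; "moment": the same for the moment, N m; "width": finger opening in mm.
Only numpy, scipy, OpenCV 4.12 (cv2) and the standard library are available. Lean on these libraries where they do the work, as an engineer would, in place of code of your own. Each camera call takes 0.05 s, during which the arm holds its last target. There are 200 camera calls.

## Working session

There is one attempt and no reset: what is moved stays moved. The work goes in short steps, Python scripts to look and compute and a shell command to move; the robot and the scene stay as the last step left them, time stands still between calls to the robot, and variables do not carry over. Pictures are saved under pics/ and viewed, about 8 in all and at most 12, crops included, and the job is handed in when it is done.

```bash
mkdir -p pics; ls; python3 - <<'E'
from workcell import ctrl
import cv2,numpy as np
o=ctrl.get_obs();print(o)
for n in("top","side"):
    im=ctrl.get_image(n);cv2.imwrite(f"pics/{n}0.png",im[:,:,::-1]);i=ctrl.camera_info(n);print(n,i)
print(ctrl.camera_info("wrist"))
a=cv2.imread("pics/top0.png");b=cv2.imread("pics/side0.png")
E
```

```text
pics
{'t': 0.0, 'qpos': array([ 1.08297123e+00,  4.23806119e-01,  1.63071976e+00, -1.05209240e-05,
        1.08856752e+00, -1.90014389e-02]), 'qvel': array([-2.34422736e-04, -4.82053790e-04, -1.98914769e-04, -5.55040714e-04,
       -1.77191854e-03, -7.48799947e-06]), 'joint_torque': array([-3.39418446e-03, -5.44648075e+01, -2.73658901e+01,  6.43178844e-02,
        2.27153470e-02, -8.40910070e-05]), 'ee_pos': array([282.11407421, 557.07399809, 221.9116763 ]), 'orientation': array([-7.29607720e-01, -3.05531742e+00,  2.28546704e-03]), 'ft_force': array([0.194917  , 0.94848704, 1.71094408]), 'moment': array([ 0.00176958, -0.00338193,  0.02254667]), 'width': 87.66375538556544}
top {'camera_matrix': array([[449.63487553,   0.        , 257.56720916],
       [  0.        , 449.63487553, 192.61996734],
       [  0.        ,   0.        ,   1.        ]]), 'k1': -0.17243588712757113, 'R': array([[-4.53239918e-02, -9.98972301e-01, -2.78862431e-04],
       [-9.76783407e-01,  4.43757728e-02, -2.09582842e-01],
       [ 2.09379828e-01, -9.22674281e-03, -9.77790854e-01]]), 't': array([  75.14710849, 
[... 302 characters left out ...]
43117199, -0.59763733, -0.67595883],
       [ 0.39345731,  0.54964998, -0.73693707]]), 't': array([-448.15660561,  363.95995937, 1015.9370647 ])}
{'camera_matrix': array([[272.71153412,   0.        , 251.65496879],
       [  0.        , 272.71153412, 191.45276692],
       [  0.        ,   0.        ,   1.        ]]), 'k1': -0.03877950475554497, 'hand_eye': array([[-1.01148149e-03, -9.70355036e-01, -2.41681777e-01,
         6.48310791e+01],
       [ 9.99999488e-01, -9.72494696e-04, -2.80599752e-04,
         5.52761127e-01],
       [ 3.72471357e-05, -2.41681937e-01,  9.70355522e-01,
        -1.62054374e+02],
       [ 0.00000000e+00,  0.00000000e+00,  0.00000000e+00,
         1.00000000e+00]])}
```

View pics/top0.png

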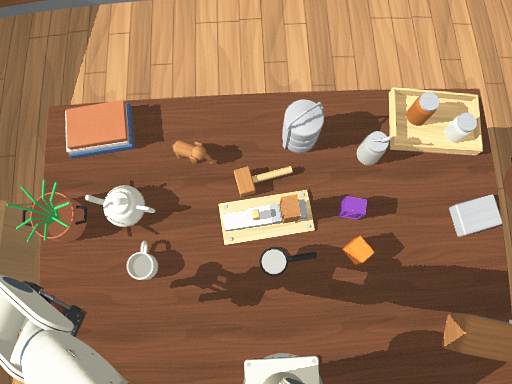

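View pics/side0.png

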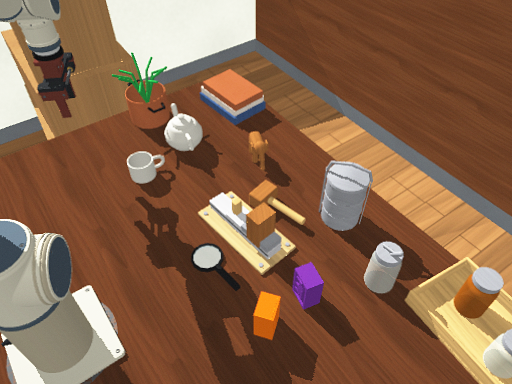

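```bash
cat >h.py <<'E'
import numpy as np,cv2
from workcell import ctrl
from scipy.spatial.transform import Rotation as Ro
def cam(n,obs=None):
    i=ctrl.camera_info(n)
    if n=="wrist":
        H=i["hand_eye"];Rt=Ro.from_rotvec(obs["orientation"]).as_matrix()
        Rc=Rt@H[:3,:3];c=Rt@H[:3,3]+obs["ee_pos"]
    else: Rc=i["R"].T;c=-Rc@i["t"]
    return i["camera_matrix"],i["k1"],Rc,c
def ray(C,uv):
    K,k,Rc,c=C
    d=cv2.undistortPoints(np.array(uv,float).reshape(-1,1,2),K,np.array([k,0,0,0])).reshape(-1,2)
    return c,np.c_[d,np.ones(len(d))]@Rc.T
def at_z(C,uv,z):
    c,d=ray(C,uv);return c+d*((z-c[2])/d[:,2])[:,None]
def tri(C1,p1,C2,p2):
    c1,d1=ray(C1,p1);c2,d2=ray(C2,p2);out=[]
    for a,b in zip(d1,d2):
        s=np.linalg.lstsq(np.c_[a,-b],c2-c1,rcond=None)[0];out.append(((c1+s[0]*a+c2+s[1]*b)/2).tolist()+[np.linalg.norm(c1+s[0]*a-c2-s[1]*b)])
    return np.array(out)
E
python3 - <<'E'
from h import *
a=cv2.imread("pics/top0.png");b=cv2.imread("pics/side0.png")
A=cv2.resize(a[180:254,210:325],None,fx=6,fy=6,interpolation=cv2.INTER_CUBIC)
cv2.imwrite("pics/topc.png",A[:,:780])
h=cv2.cvtColor(a,cv2.COLOR_BGR2HSV)
C=cam("top")
m=cv2.inRange(h,(15,60,150),(30,255,255));m[:,:200]=0;m[:,330:]=0;m[:180]=0;m[255:]=0
p=cv2.findNonZero(m);r=cv2.minAreaRect(p);bx=cv2.boxPoints(r);print(bx,at_z(C,bx,12).round(1))
for n,uv in dict(tiffin=(303,145),purple=(352,208),mag=(274,261),mallet=(245,181)).items(): print(n,at_z(C,[uv],0).round())
E
```

```text
[[214.18056 183.51929]
 [304.47668 168.95538]
 [314.33472 230.07504]
 [224.03857 244.63895]] [[ 644.1  181.5   12. ]
 [ 678.3 -103.1   12. ]
 [ 484.1 -120.5   12. ]
 [ 452.3  156.6   12. ]]
tiffin [[ 761. -105.    0.]]
purple [[ 549. -245.    0.]]
mag [[397.   7.   0.]]
mallet [[651.  85.   0.]]
```

View pics/topc.png

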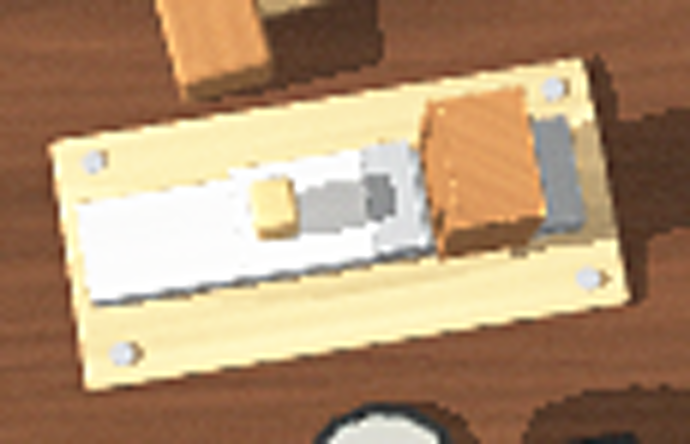

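```bash
python3 - <<'E'
from h import *
C=cam("top");f=lambda l:[(x/6+210-.42,y/6+180-.42) for x,y in l]
P=at_z(C,f([(50,147),(583,60),(630,300),(87,388)]),12)[:,:2];print(P.round(1))
TL,TR,BR,BL=P
print([np.linalg.norm(q).round(1) for q in(TL-TR,BL-BR,TL-BL,TR-BR)])
ex=(TL+BL-TR-BR);ex/=np.linalg.norm(ex);ey=np.array([-ex[1],ex[0]])
o=P.mean(0)-30*ex   # board centre at x=+30
print("ex",ex,"ang",np.degrees(np.arctan2(ex[1],ex[0])),"origin",o)
L=lambda q:np.c_[(q[:,:2]-o)@ex,(q[:,:2]-o)@ey].round(1)
print("handle top z104",L(at_z(C,f([(250,180),(290,176),(298,232),(260,240),(273,205)]),104)).tolist())
print("block top z142",L(at_z(C,f([(425,100),(522,88),(545,218),(440,235)]),142)).tolist())
print("slide jaw z64 far edge",L(at_z(C,f([(362,150),(375,252),(432,248)]),64)).tolist())
print("fixed jaw z64 back edge",L(at_z(C,f([(570,118),(585,225)]),64)).tolist())
ob=ctrl.get_obs();R=Ro.from_rotvec(ob["orientation"]).as_matrix()
for a in (np.degrees(np.arctan2(ey[1],ey[0]))-np.degrees(np.arctan2(R[1,1],R[0,1])),): print("spin about world z",a, "tool z spin = -that (tool down), or +-180")
w=np.r_[o+ex*20,0]-ob["ee_pos"];print("to holder (20,0) tool axes",R.T@w)
E
```

```text
[[ 578.4  171.6]
 [ 611.7 -105.7]
 [ 485.6 -121.4]
 [ 453.5  156.4]]
[np.float64(279.2), np.float64(279.6), np.float64(125.8), np.float64(127.1)]
ex [-0.11704293  0.99312686] ang 96.72147226062924 origin [535.77529214  -4.56697003]
handle top z104 [[72.4, -13.2], [53.2, -12.0], [53.8, 15.4], [72.3, 16.2], [63.4, 0.6]]
block top z142 [[-13.8, -30.7], [-59.6, -28.9], [-59.1, 33.3], [-9.6, 33.2]]
slide jaw z64 far edge [[14.8, -26.1], [17.0, 25.2], [-11.0, 27.8]]
fixed jaw z64 back edge [[-89.9, -25.2], [-87.4, 28.9]]
spin about world z -236.41879515040472 tool z spin = -that (tool down), or +-180
to holder (20,0) tool axes [-469.03516864 -369.54125444  222.48711953]
```

```bash
cat >>h.py <<'E'
O=np.array([535.8,-4.6]);EX=np.array([-.11704,.99313])
def hold(p): 
    q=np.atleast_2d(p)[:,:2]-O;return np.c_[q@EX,q@np.array([-EX[1],EX[0]])]
def world(x,y,z): return np.r_[O+x*EX+y*np.array([-EX[1],EX[0]]),z]
def to(x,y,z):
    ob=ctrl.get_obs();R=Ro.from_rotvec(ob["orientation"]).as_matrix()
    yaw=np.degrees(np.arctan2(R[1,0],R[0,0])-np.arctan2(EX[1],EX[0]))
    print("t",round(ob["t"],2),"now hold",hold(ob["ee_pos"]).round(1),ob["ee_pos"][2].round(1),"shift cm",(R.T@(world(x,y,z)-ob["ee_pos"])/10).round(2),"spin",yaw.round(2),"tilt",R[:,2].round(3),"F",ob["ft_force"].round(1),"w",ob["width"].round(1))
E
python3 -c "
from h import *
to(63,0,200)"
```

```text
Traceback (most recent call last):
  File "h.py", line 29, in to
    print("t",round(ob["t"],2),"now hold",hold(ob["ee_pos"]).round(1),ob["ee_pos"][2].round(1),"shift cm",(R.T@(world(x,y,z)-ob["ee_pos"])/10).round(2),"spin",yaw.round(2),"tilt",R[:,2].round(3),"F",ob["ft_force"].round(1),"w",ob["width"].round(1))
                                                                                                                                                                                                                                   ^^^^^^^^^^^^^^^^^
AttributeError: 'float' object has no attribute 'round'
```

```bash
sed -i 's/ob\["width"\].round(1)/round(ob["width"],1)/' h.py
python3 -c "
from h import *
to(63,0,200)"
```

```text
t 0.1 now hold [[587.6 186.2]] 222.0 shift cm [-44.53 -33.4    2.24] spin 56.42 tilt [-0.001 -0.001 -1.   ] F [-0.7 -0.2 -0.3] w 87.6
```

```bash
python3 -m inch '[{"xyz":[-4,-3,0],"spin":8},{"xyz":[-8,-6,0],"spin":16},{"xyz":[-12,-9,0],"spin":24},{"xyz":[-16,-12,0],"spin":32},{"xyz":[-20,-15,0],"spin":40},{"xyz":[-24,-18,0],"spin":48},{"xyz":[-28,-21,0],"spin":56.4},{"xyz":[-32,-24,0],"spin":56.4},{"xyz":[-36,-27,0],"spin":56.4},{"xyz":[-40,-30,1],"spin":56.4},{"xyz":[-43,-32.3,2],"spin":56.4},{"xyz":[-44.5,-33.4,2.2],"spin":56.4},{"xyz":[-44.5,-33.4,2.2],"spin":56.4},{"xyz":[-44.5,-33.4,2.2],"spin":56.4},{"xyz":[-44.5,-33.4,2.2],"spin":56.4}]' 0
python3 - <<'E'
from h import *
to(63,0,70)
ob=ctrl.get_obs();im=ctrl.get_image("wrist")[:,:,::-1];cv2.imwrite("pics/w1.png",im)
np.savez("w1.npz",ee_pos=ob["ee_pos"],orientation=ob["orientation"])
E
```

```text
t: 1.6
ee_pos: [527.7, 58.9, 200.5]
orientation: [-2.086, -2.349, 0.002]
ft_force: [0.3, -0.4, -0.7]
width: 88.1
t 1.6 now hold [[64.   0.6]] 200.5 shift cm [-0.09  0.07 13.05] spin 0.07 tilt [-0.001 -0.001 -1.   ] F [ 0.3 -0.4 -0.7] w 88.1
```

View pics/w1.png

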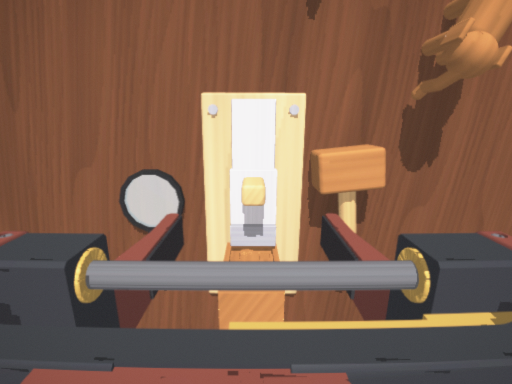

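```bash
python3 - <<'E'
from h import *
ob=np.load("w1.npz");C=cam("wrist",ob)
print("handle top c",hold(at_z(C,[(254,190),(254,179),(254,204)],104)).round(1).tolist())
print("board far corners",hold(at_z(C,[(203,94),(305,94)],12)).round(1).tolist())
print("slide face edge z64",hold(at_z(C,[(231,245),(276,245)],64)).round(1).tolist())
E
```

```text
handle top c [[66.6, -2.5], [77.6, -2.4], [52.4, -2.5]]
board far corners [[165.0, 59.4], [165.1, -65.3]]
slide face edge z64 [[-10.4, 24.4], [-10.4, -29.1]]
```

```bash
python3 -m inch '[{"xyz":[-0.1,0.2,4]},{"xyz":[-0.1,0.2,8]},{"xyz":[-0.1,0.2,11]},{"xyz":[-0.1,0.2,13.2]},{"xyz":[-0.1,0.2,13.2]},{"xyz":[-0.1,0.2,13.2]}]' 0
python3 -m inch '[{"xyz":[0,0,0]},{"xyz":[0,0,0]},{"xyz":[0,0,0]},{"xyz":[0,0,0]},{"xyz":[0,0,0]},{"xyz":[0,0,0]},{"xyz":[0,0,0]}]' 1
python3 -m inch '[{"xyz":[1,0,0]},{"xyz":[2,0,0]},{"xyz":[3,0,0]},{"xyz":[4,0,0]},{"xyz":[5,0,0]},{"xyz":[6,0,0]},{"xyz":[6.6,0,0]},{"xyz":[7.1,0,0]},{"xyz":[7.1,0,0]},{"xyz":[7.1,0,0]}]'
python3 - <<'E'
from h import *
to(134,0,70)
E
```

```text
t 1.65 now hold [[64.2  0.5]] 200.6 shift cm [ 6.99  0.07 13.05] spin 0.1 tilt [-0.001 -0.001 -1.   ] F [-1.2  0.5  0.7] w 87.4$[0]: bad value
$[0]: bad value
$[0]: bad value
```

```bash
python3 -m inch '[{"xyz":[-0.1,0.2,4],"spin":0},{"xyz":[-0.1,0.2,8],"spin":0},{"xyz":[-0.1,0.2,11],"spin":0},{"xyz":[-0.1,0.2,13.2],"spin":0},{"xyz":[-0.1,0.2,13.2],"spin":0},{"xyz":[-0.1,0.2,13.2],"spin":0}]' 0
python3 -m inch '[{"xyz":[0,0,0],"spin":0},{"xyz":[0,0,0],"spin":0},{"xyz":[0,0,0],"spin":0},{"xyz":[0,0,0],"spin":0},{"xyz":[0,0,0],"spin":0},{"xyz":[0,0,0],"spin":0},{"xyz":[0,0,0],"spin":0}]' 1
```

```text
t: 2.25
ee_pos: [529.7, 59.0, 68.9]
orientation: [-2.084, -2.351, 0.002]
ft_force: [-0.1, -0.5, 0.3]
width: 88.1
t: 2.95
ee_pos: [529.7, 59.0, 69.0]
orientation: [-2.084, -2.351, 0.002]
ft_force: [-0.2, 0.2, 0.8]
width: 35.1
```

```bash
python3 -m inch '[{"xyz":[0,0,0],"spin":0},{"xyz":[0,0,0],"spin":0},{"xyz":[0,0,0],"spin":0}]' 1
python3 -m inch '[{"xyz":[1,0,0],"spin":0},{"xyz":[2,0,0],"spin":0},{"xyz":[3,0,0],"spin":0},{"xyz":[4,0,0],"spin":0},{"xyz":[5,0,0],"spin":0},{"xyz":[6,0,0],"spin":0},{"xyz":[6.6,0,0],"spin":0},{"xyz":[7.1,0,0],"spin":0},{"xyz":[7.1,0,0],"spin":0},{"xyz":[7.1,0,0],"spin":0}]'
python3 - <<'E'
from h import *
to(134,0,70)
E
```

```text
t: 3.25
ee_pos: [529.0, 58.8, 68.8]
orientation: [-2.084, -2.35, 0.004]
ft_force: [-2.9, -0.7, 3.6]
width: 24.0
t: 4.25
ee_pos: [520.9, 129.4, 68.8]
orientation: [-2.084, -2.35, 0.003]
ft_force: [0.3, -2.0, 1.5]
width: 23.8
t 4.25 now hold [[134.8  -0.9]] 68.8 shift cm [-0.08 -0.09 -0.12] spin 0.13 tilt [-0.002 -0.001 -1.   ] F [ 0.3 -2.   1.5] w 23.8
```

```bash
python3 -m inch '[{"xyz":[0,0,0],"spin":0},{"xyz":[0,0,0],"spin":0},{"xyz":[0,0,0],"spin":0},{"xyz":[0,0,-4],"spin":0},{"xyz":[0,0,-8],"spin":0},{"xyz":[0,0,-11],"spin":0},{"xyz":[-4,0,-12],"spin":0},{"xyz":[-8,0,-12],"spin":0},{"xyz":[-12,0,-12],"spin":0},{"xyz":[-15.5,0,-12],"spin":0},{"xyz":[-17.1,0,-12],"spin":0},{"xyz":[-17.1,0,-12],"spin":0},{"xyz":[-17.1,0,-12],"spin":0}]' 0
python3 - <<'E'
from h import *
to(-36.5,-1,101)
ob=ctrl.get_obs();im=ctrl.get_image("wrist")[:,:,::-1]
s=ctrl.get_image("side")[:,:,::-1]
cv2.imwrite("pics/m2.png",np.hstack([im,cv2.resize(s[160:288,180:308],(384,384))])[:, :896][:, 112:])
E
```

```text
t: 5.55
ee_pos: [541.3, -39.8, 188.8]
orientation: [-2.085, -2.349, 0.003]
ft_force: [-1.2, -1.0, -0.2]
width: 87.3
t 5.55 now hold [[-35.6  -1.3]] 188.8 shift cm [-0.09 -0.01  8.78] spin 0.09 tilt [-0.002 -0.001 -1.   ] F [-1.2 -1.  -0.2] w 87.3
```

View pics/m2.png

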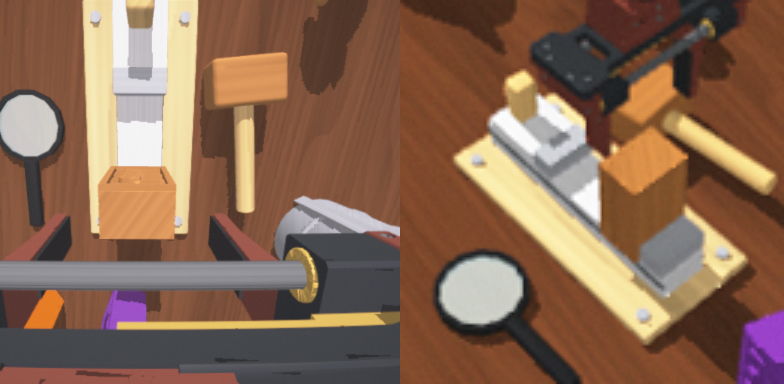

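```bash
python3 -m inch '[{"xyz":[0,0,3],"spin":0},{"xyz":[0,0,6],"spin":0},{"xyz":[0,0,8.8],"spin":0},{"xyz":[0,0,8.8],"spin":0},{"xyz":[0,0,8.8],"spin":0}]' 0
python3 -m inch '[{"xyz":[0,0,0],"spin":0},{"xyz":[0,0,0],"spin":0},{"xyz":[0,0,0],"spin":0},{"xyz":[0,0,0],"spin":0},{"xyz":[0,0,0],"spin":0},{"xyz":[0,0,0],"spin":0},{"xyz":[0,0,0],"spin":0}]' 1
python3 -m inch '[{"xyz":[0,0,-0.2],"spin":0},{"xyz":[0,0,-0.5],"spin":0},{"xyz":[0,0,-0.5],"spin":0},{"xyz":[0,0,-0.5],"spin":0}]'
python3 -c "
from h import *
to(-36.5,-1,106)"
```

```text
t: 6.15
ee_pos: [541.0, -38.2, 100.9]
orientation: [-2.081, -2.351, 0.004]
ft_force: [-0.0, -0.7, -0.1]
width: 87.8
t: 6.85
ee_pos: [541.0, -38.3, 101.8]
orientation: [-2.081, -2.351, 0.004]
ft_force: [-2.6, 0.1, 7.2]
width: 62.4
t: 7.25
ee_pos: [541.0, -38.3, 106.7]
orientation: [-2.081, -2.351, 0.004]
ft_force: [0.9, 0.0, -1.3]
width: 62.4
t 7.25 now hold [[-34.1  -1.2]] 106.7 shift cm [-0.24 -0.02  0.07] spin 0.26 tilt [-0.003 -0.    -1.   ] F [ 0.9  0.  -1.3] w 62.4
```

```bash
python3 -m inch '[{"xyz":[-0.8,0,-0.3],"spin":0},{"xyz":[-1.7,0,-0.46],"spin":0},{"xyz":[-2.55,0,-0.5],"spin":0},{"xyz":[-3.4,0,-0.46],"spin":0},{"xyz":[-4.3,0,-0.25],"spin":0},{"xyz":[-5.1,0,0],"spin":0},{"xyz":[-5.1,0,0],"spin":0}]'
python3 - <<'E'
from h import *
to(-36.5,-1,106)
s=ctrl.get_image("side")[:,:,::-1];t=ctrl.get_image("top")[:,:,::-1]
cv2.imwrite("pics/m3.png",np.hstack([cv2.resize(s[170:290,190:310],(400,400)),cv2.resize(t[170:260,240:330],(400,400))]))
E
```

```text
t: 7.95
ee_pos: [546.4, -89.2, 106.9]
orientation: [-2.081, -2.349, 0.004]
ft_force: [-2.4, 2.7, 1.8]
width: 62.1
t 7.95 now hold [[-85.3  -0.6]] 106.9 shift cm [4.88 0.06 0.09] spin 0.2 tilt [-0.005  0.001 -1.   ] F [-2.4  2.7  1.8] w 62.1
```

View pics/m3.png

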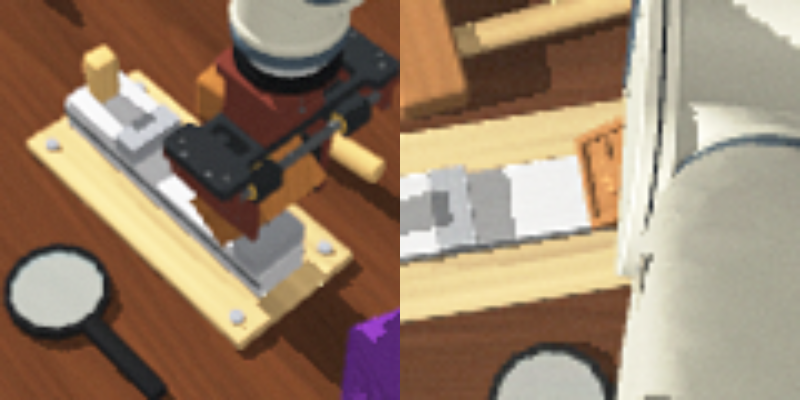

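```bash
python3 -m inch '[{"xyz":[-0.8,0,0.35],"spin":0},{"xyz":[-1.5,0,0.85],"spin":0},{"xyz":[-2.2,0,1.45],"spin":0},{"xyz":[-2.75,0,2.1],"spin":0},{"xyz":[-3.1,0,2.6],"spin":0},{"xyz":[-3.4,0,3.1],"spin":0},{"xyz":[-3.5,0,3.4],"spin":0},{"xyz":[-3.5,0,3.4],"spin":0}]'
python3 -m inch '[{"xyz":[0,0,-2],"spin":0},{"xyz":[1,0,-4],"spin":0},{"xyz":[4,0,-5],"spin":0},{"xyz":[7,0,-5],"spin":0},{"xyz":[8.9,0,-5],"spin":0},{"xyz":[8.9,0,-5],"spin":0},{"xyz":[8.9,0,-5],"spin":0}]'
python3 - <<'E'
from h import *
to(-29,-1,46)
s=ctrl.get_image("side")[:,:,::-1];t=ctrl.get_image("wrist")[:,:,::-1]
cv2.imwrite("pics/m4.png",np.hstack([cv2.resize(s[150:270,190:310],(400,400)),cv2.resize(t[:,64:448],(400,400))]))
E
```

```text
t: 8.85
ee_pos: [552.6, -124.9, 73.7]
orientation: [2.082, 2.351, -0.002]
ft_force: [0.7, -1.6, 4.6]
width: 61.9
t: 9.55
ee_pos: [542.2, -36.6, 123.6]
orientation: [2.08, 2.352, -0.002]
ft_force: [-0.6, 0.2, -2.1]
width: 61.9
t 9.55 now hold [[-32.6  -2.6]] 123.6 shift cm [ 0.37 -0.16  7.76] spin 0.3 tilt [ 0.    -0.002 -1.   ] F [-0.6  0.2 -2.1] w 61.9
```

View pics/m4.png

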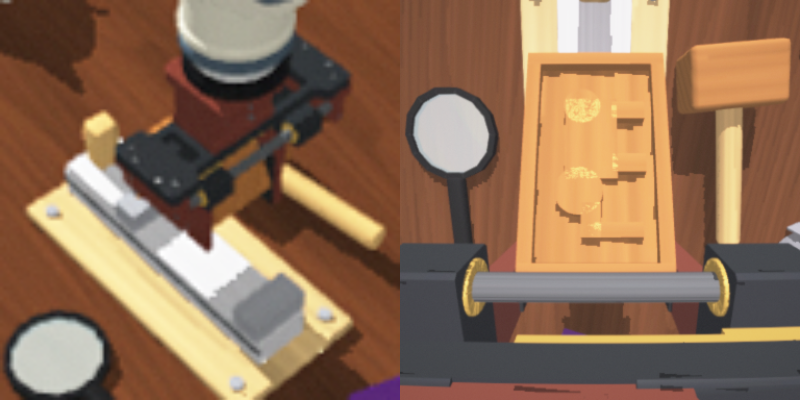

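```bash
python3 - <<'E'
from h import *
C=cam("wrist",ctrl.get_obs())
f=lambda l:[(64+(u-400)*.96,v*.96) for u,v in l]
for z in (160,165,170): print(z,hold(at_z(C,f([(528,54),(663,54),(516,268),(678,268)]),z)).round(1).tolist())
E
```

```text
160 [[62.3, 24.4], [62.5, -30.7], [-33.3, 35.3], [-33.1, -43.6]]
165 [[61.2, 23.3], [61.3, -29.6], [-30.7, 33.8], [-30.5, -42.0]]
170 [[60.0, 22.2], [60.1, -28.5], [-28.1, 32.3], [-27.9, -40.4]]
```

```bash
python3 - <<'E'
from h import *
to(0,0,100)
t=ctrl.get_image("wrist")[:,:,::-1];cv2.imwrite("pics/w5.png",t)
cv2.imwrite("pics/w5c.png",cv2.resize(t[30:290,150:350],None,fx=2.3,fy=2.3,interpolation=cv2.INTER_CUBIC))
E
```

```text
t 9.65 now hold [[-33.2  -2.6]] 123.5 shift cm [ 3.32 -0.24  2.34] spin 0.21 tilt [ 0.    -0.002 -1.   ] F [ 1.1 -0.4 -2. ] w 62.1
```

View pics/w5c.png

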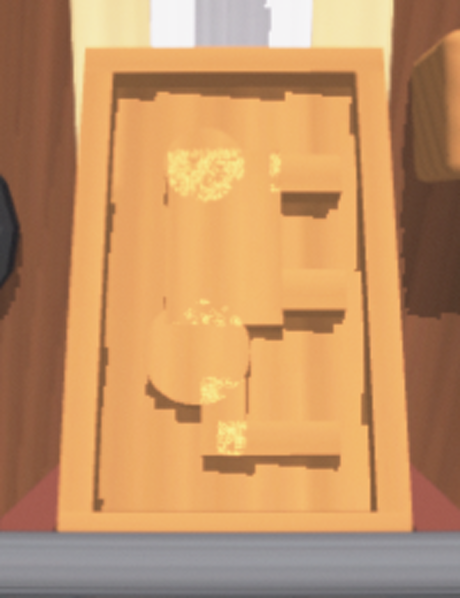

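```bash
python3 - <<'E'
from h import *
ob=ctrl.get_obs();K,k,Rc,c=cam("wrist",ob)
px=np.array([(86,48),(384,48),(113,72),(357,72),(95,512),(375,512)],float)/2.3+[150-.3,30-.3]
# block y,z on carved face. image left = holder +y = block +y ; far = origin end z=0
obj=np.array([(23,31,0),(23,-31,0),(23,25,6),(23,-25,6),(23,25,94),(23,-25,94)],float)
ok,rv,tv=cv2.solvePnP(obj,px,K,np.array([k,0,0,0.]),flags=cv2.SOLVEPNP_SQPNP)
pr=cv2.projectPoints(obj,rv,tv,K,np.array([k,0,0,0.]))[0].reshape(-1,2);print((pr-px).round(1).tolist())
R=Rc@cv2.Rodrigues(rv)[0];T=Rc@tv.ravel()+c
for n,p in dict(orig_bot=(-23,0,0),orig_top=(23,0,0),zend_bot=(-23,0,100),zend_top=(23,0,100)).items():
    w=R@np.array(p)+T;print(n,hold(w).round(1),w[2].round(1))
e=Ro.from_rotvec(ob["orientation"]).as_matrix();g=ob["ee_pos"]-19*e[:,2]
print("grip in block",(R.T@(g-T)).round(1),"tilt deg",np.degrees(np.arcsin(R[2,2])))
E
```

```text
[[-0.1, -0.2], [0.1, -0.2], [0.2, 0.2], [-0.2, 0.2], [-0.1, -0.0], [0.1, -0.0]]
orig_bot [[47.6 -3.2]] 102.4
orig_top [[66.7 -3.2]] 144.2
zend_bot [[-43.3  -3.4]] 144.1
zend_top [[-24.2  -3.4]] 185.9
grip in block [-20.2   0.9  90.1] tilt deg 24.632339379367032
```

```bash
python3 -m inch '[{"xyz":[-0.3,0,2],"spin":0},{"xyz":[-0.3,0,4],"spin":0},{"xyz":[-0.3,0,5.5],"spin":0},{"xyz":[-0.3,0,5.5],"spin":0},{"xyz":[-0.3,0,5.5],"spin":0}]'
python3 -m inch '[{"xyz":[0,0,0.5],"spin":0},{"xyz":[0,0,1],"spin":0},{"xyz":[0,0,1],"spin":0}]'
python3 - <<'E'
from h import *
to(0,0,100)
t=ctrl.get_image("wrist")[:,:,::-1];cv2.imwrite("pics/w6.png",t)
s=ctrl.get_image("side")[:,:,::-1]
cv2.imwrite("pics/m6.png",np.hstack([cv2.resize(s[180:270,200:290],(400,400),interpolation=cv2.INTER_CUBIC),cv2.resize(t[30:290,130:390],(400,400))]))
E
```

```text
t: 10.2
ee_pos: [542.5, -40.8, 68.4]
orientation: [2.084, 2.35, -0.003]
ft_force: [-0.3, -0.1, -1.7]
width: 61.8
t: 10.5
ee_pos: [544.1, -41.6, 59.4]
orientation: [2.081, 2.348, -0.0]
ft_force: [0.7, -3.3, 3.2]
width: 61.8
t 10.5 now hold [[-37.7  -3.9]] 59.4 shift cm [ 3.76 -0.37 -4.07] spin 0.17 tilt [ 0.003 -0.003 -1.   ] F [ 0.7 -3.3  3.2] w 61.8
```

View pics/m6.png

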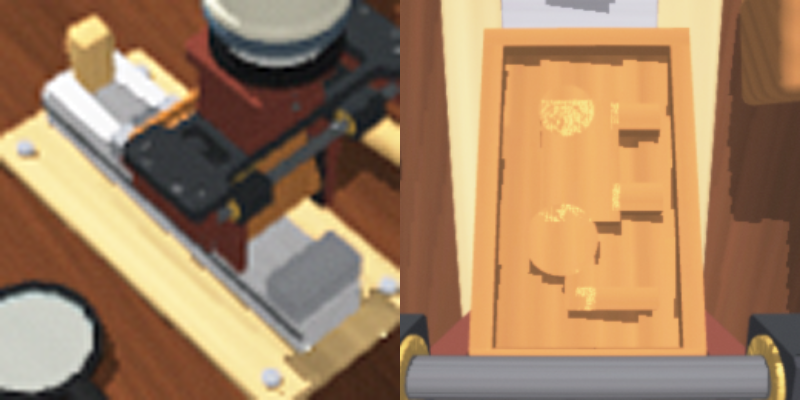

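```bash
cat >>h.py <<'E'
def pnp(px):
    ob=ctrl.get_obs();K,k,Rc,c=cam("wrist",ob);D=np.array([k,0,0,0.])
    obj=np.array([(23,31,0),(23,-31,0),(23,25,6),(23,-25,6),(23,25,94),(23,-25,94)],float)
    ok,rv,tv=cv2.solvePnP(obj,px,K,D,flags=cv2.SOLVEPNP_SQPNP)
    print(np.abs(cv2.projectPoints(obj,rv,tv,K,D)[0].reshape(-1,2)-px).max())
    R=Rc@cv2.Rodrigues(rv)[0];T=Rc@tv.ravel()+c
    for n,p in dict(orig_bot=(-23,0,0),orig_top=(23,0,0),zend_bot=(-23,0,100),zend_top=(23,0,100)).items():
        w=R@np.array(p)+T;print(n,hold(w).round(1),w[2].round(1))
    e=Ro.from_rotvec(ob["orientation"]).as_matrix();g=ob["ee_pos"]-19*e[:,2]
    print("grip in block",(R.T@(g-T)).round(1),"tilt deg",np.degrees(np.arcsin(R[2,2])))
E
python3 - <<'E'
from h import *
pnp((np.array([(484,29),(690,29),(501.5,46),(670,46),(494.5,348),(683,348)],float)-[400,0])*.65+[129.8,29.8])
E
```

```text
0.9746261879001281
orig_bot [[44.8 -4. ]] 41.4
orig_top [[62.6 -4.2]] 83.8
zend_bot [[-47.4  -4.6]] 80.1
zend_top [[-29.6  -4.8]] 122.5
grip in block [-20.7   0.8  90. ] tilt deg 22.790632200872714
```

```bash
python3 -m inch '[{"xyz":[-0.2,0,0.6],"spin":0},{"xyz":[-0.35,0,1.1],"spin":0},{"xyz":[-0.5,0,1.7],"spin":0},{"xyz":[-0.6,0,2.2],"spin":0},{"xyz":[-0.65,0,2.6],"spin":0},{"xyz":[-0.7,0,2.9],"spin":0},{"xyz":[-0.7,0,2.9],"spin":0}]'
```

```text
t: 11.3
ee_pos: [545.9, -48.8, 30.9]
orientation: [2.081, 2.346, 0.002]
ft_force: [0.4, -3.2, 3.4]
width: 61.7
```

```bash
python3 -m inch '[{"xyz":[0,0,0.3],"spin":0},{"xyz":[0,0,0.3],"spin":0}]'
python3 -m inch '[{"xyz":[0,0,0],"spin":0},{"xyz":[0,0,0],"spin":0},{"xyz":[0,0,0],"spin":0},{"xyz":[0,0,0],"spin":0},{"xyz":[0,0,-3],"spin":0},{"xyz":[0,0,-7],"spin":0},{"xyz":[0,0,-11],"spin":0},{"xyz":[-2,0,-15],"spin":0},{"xyz":[-3,0,-18],"spin":0},{"xyz":[-3,0,-18],"spin":0},{"xyz":[-3,0,-18],"spin":0}]' 0
python3 - <<'E'
from h import *
to(134,-2,70)
t=ctrl.get_image("wrist")[:,:,::-1];cv2.imwrite("pics/w7.png",t)
s=ctrl.get_image("side")[:,:,::-1]
cv2.imwrite("pics/m7.png",np.hstack([cv2.resize(s[180:270,200:290],(400,400),interpolation=cv2.INTER_CUBIC),cv2.resize(t[30:290,130:390],(400,400))]))
E
```

```text
t: 11.5
ee_pos: [546.4, -49.1, 28.3]
orientation: [2.081, 2.346, 0.002]
ft_force: [1.3, -3.9, 4.4]
width: 62.2
t: 12.6
ee_pos: [549.0, -78.4, 208.6]
orientation: [2.081, 2.345, 0.003]
ft_force: [-0.5, 0.4, -0.0]
width: 87.6
t 12.6 now hold [[-74.8  -4.5]] 208.6 shift cm [20.93 -0.29 13.78] spin 0.11 tilt [ 0.007 -0.003 -1.   ] F [-0.5  0.4 -0. ] w 87.6
```

View pics/m7.png

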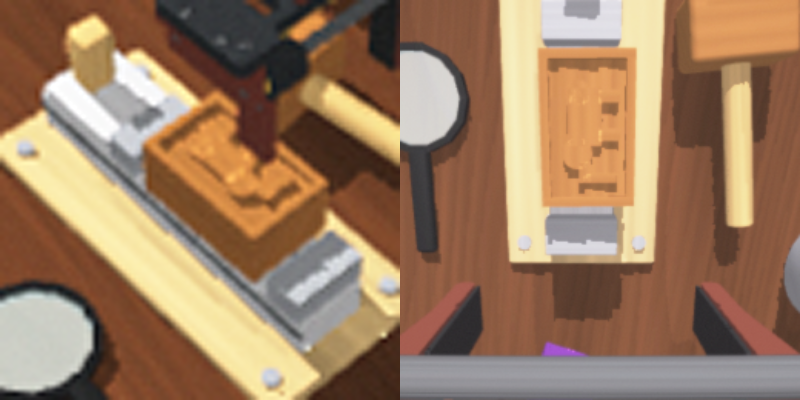

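```bash
python3 -m inch '[{"xyz":[4,-0.1,0],"spin":0},{"xyz":[8.5,-0.2,0],"spin":0},{"xyz":[13,-0.3,0],"spin":0},{"xyz":[17.5,-0.4,0],"spin":0},{"xyz":[20,-0.4,0],"spin":0},{"xyz":[20.9,-0.4,2],"spin":0},{"xyz":[20.9,-0.4,6],"spin":0},{"xyz":[20.9,-0.4,10],"spin":0},{"xyz":[20.9,-0.4,13],"spin":0},{"xyz":[20.9,-0.4,13.8],"spin":0},{"xyz":[20.9,-0.4,13.8],"spin":0},{"xyz":[20.9,-0.4,13.8],"spin":0}]' 0
python3 -m inch '[{"xyz":[0,0,0],"spin":0},{"xyz":[0,0,0],"spin":0},{"xyz":[0,0,0],"spin":0},{"xyz":[0,0,0],"spin":0},{"xyz":[0,0,0],"spin":0},{"xyz":[0,0,0],"spin":0},{"xyz":[0,0,0],"spin":0},{"xyz":[0,0,0],"spin":0},{"xyz":[0,0,0],"spin":0},{"xyz":[0,0,0],"spin":0},{"xyz":[0,0,0],"spin":0}]' 1
python3 -m inch '[{"xyz":[-0.5,0,0],"spin":0},{"xyz":[-1,0,0],"spin":0},{"xyz":[-1.4,0,0],"spin":0},{"xyz":[-1.4,0,0],"spin":0}]'
python3 -c "
from h import *
to(134,-1,68)"
```

```text
t: 13.9
ee_pos: [519.7, 129.0, 68.8]
orientation: [2.082, 2.348, 0.001]
ft_force: [0.5, 0.4, 0.4]
width: 87.5
t: 15.0
ee_pos: [521.0, 129.2, 68.9]
orientation: [2.081, 2.346, 0.004]
ft_force: [5.6, -0.6, -3.2]
width: 23.8
t: 15.4
ee_pos: [522.6, 115.9, 68.9]
orientation: [2.083, 2.346, 0.004]
ft_force: [1.7, 5.5, -0.4]
width: 24.0
t 15.4 now hold [[121.2  -1. ]] 68.9 shift cm [1.28 0.   0.09] spin 0.09 tilt [ 0.005 -0.001 -1.   ] F [ 1.7  5.5 -0.4] w 24.0
```

```bash
for i in 1; do python3 -m inch '[{"xyz":[-0.3,0,0],"spin":0},{"xyz":[-0.6,0,0],"spin":0},{"xyz":[-0.8,0,0],"spin":0},{"xyz":[-0.8,0,0],"spin":0}]'; done
python3 -m inch '[{"xyz":[-0.1,0,0],"spin":0},{"xyz":[-0.2,0,0],"spin":0},{"xyz":[-0.2,0,0],"spin":0}]'
```

```text
t: 15.8
ee_pos: [523.4, 108.9, 68.9]
orientation: [2.084, 2.347, 0.005]
ft_force: [0.2, 7.7, -0.7]
width: 23.7
t: 16.1
ee_pos: [523.5, 108.1, 68.9]
orientation: [2.085, 2.347, 0.006]
ft_force: [-0.8, 8.7, 1.4]
width: 23.9
```

```bash
python3 -m inch '[{"xyz":[-0.2,0,0],"spin":0},{"xyz":[-0.4,0,0],"spin":0},{"xyz":[-0.4,0,0],"spin":0}]'
python3 -m inch '[{"xyz":[-0.2,0,0],"spin":0},{"xyz":[-0.4,0,0],"spin":0},{"xyz":[-0.4,0,0],"spin":0}]'
```

```text
t: 16.4
ee_pos: [523.7, 106.5, 68.9]
orientation: [-2.087, -2.347, -0.01]
ft_force: [-1.2, 16.1, 0.5]
width: 24.0
t: 16.7
ee_pos: [523.7, 106.0, 69.0]
orientation: [-2.087, -2.343, -0.014]
ft_force: [-2.6, 23.1, 0.8]
width: 23.6
```

```bash
python3 -m inch '[{"xyz":[-0.3,0,0],"spin":0},{"xyz":[-0.5,0,0],"spin":0},{"xyz":[-0.5,0,0],"spin":0},{"xyz":[-0.5,0,0],"spin":0}]'
python3 -c "
from h import *
to(134,-1,68)"
```

```text
t: 17.1
ee_pos: [523.9, 105.1, 69.0]
orientation: [-2.086, -2.338, -0.019]
ft_force: [-2.0, 27.0, 0.6]
width: 24.1
t 17.1 now hold [[110.3  -1. ]] 69.0 shift cm [ 2.37 -0.01  0.14] spin -0.18 tilt [ 0.002  0.015 -1.   ] F [-2.  27.   0.6] w 24.1
```

```bash
python3 -m inch '[{"xyz":[0,0,0],"spin":0},{"xyz":[0,0,0],"spin":0},{"xyz":[0,0,0],"spin":0},{"xyz":[0,0,0],"spin":0},{"xyz":[0,0,0],"spin":0},{"xyz":[0,0,-3],"spin":0},{"xyz":[0,0,-7],"spin":0},{"xyz":[0,0,-11],"spin":0},{"xyz":[4,0,-15],"spin":0},{"xyz":[8.5,0,-17],"spin":0},{"xyz":[12,0,-17],"spin":0},{"xyz":[12,0,-17],"spin":0},{"xyz":[12,0,-17],"spin":0}]' 0
python3 - <<'E'
from h import *
to(134,-2,70)
s=ctrl.get_image("side")[:,:,::-1];t=ctrl.get_image("top")[:,:,::-1]
cv2.imwrite("pics/m8.png",np.hstack([cv2.resize(s[180:270,200:290],(400,400),interpolation=cv2.INTER_CUBIC),cv2.resize(t[170:260,235:325],(400,400),interpolation=cv2.INTER_CUBIC)]))
E
```

```text
t: 18.4
ee_pos: [509.4, 222.0, 240.6]
orientation: [-2.084, -2.34, -0.019]
ft_force: [0.5, -0.5, -0.3]
width: 87.9
t 18.4 now hold [[228.1  -0.3]] 240.6 shift cm [-9.64  0.12 16.93] spin -0.08 tilt [ 0.002  0.014 -1.   ] F [ 0.5 -0.5 -0.3] w 87.9
```

View pics/m8.png

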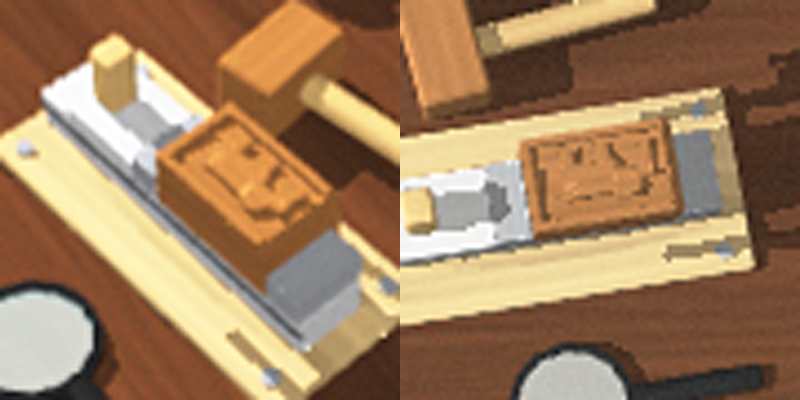

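```bash
python3 -c "
from workcell import ctrl
print(ctrl.close_job())"
```

```text
the job is handed in; nothing more can be done
None
```

The block now lies flat on the bed, carved elephant face up and lengthwise between the jaws, clamped by its two short ends. I handed the job in at about 18.5 s of the 51 s allowed.

**How it was done:** I pulled the sliding jaw open by its grip post. Then I gripped the block near its top, tipped it over the edge of the fixed jaw, lowered it onto the bed and let go. Last, I pushed the sliding jaw up by the post until the wrist force rose from about 8 N to 27 N, then released it and backed away.

**Last checks:**
- **Clamp:** in the final side and top pictures, taken after letting go, the block sits flat and carved face up. Both jaws are against its ends.
- **Gap:** the post's position puts the gap between the jaws at about 98–100 mm, which fits the 100 mm block.
- **Bystanders:** the mallet and magnifier next to the holder look unmoved. I did not re-measure the things further away.
- **Forces:** readings taken at the end of each move never went above 27 N. With the arm clear, the wrist force was about 0 N.

**What disagreed:**
- **Slip while tipping:** the block slipped about 20 mm in the grip and came out about 25° short of flat. I measured this with the wrist camera and corrected it while lowering the block.
- **Sideways offset:** the cameras differ by 2–3 mm across the rail. The block could be off-centre by about that much.

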